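Level the caramel slab and hold it for the pour

ROBOT

A 6-joint arm with a two-finger parallel gripper is mounted at the origin on the work surface; the furniture and walls round the work are solid. World frame = base frame: x ahead of the robot, y to its left, z up, the work surface at z = 0. Lengths are in m, angles in rad, forces in N, time in s.
With the tool pointing down it reaches from about 0.35 to 0.775 m from the base axis. Payload 7.3 kg.
Tool frame: the origin (TCP) lies at the very end of the fingers, on their centre line; the grasp point (between the pads) lies 19 mm behind it; x points along the fingers, y is the direction in which the jaws open and shut, and the axes are right-handed (so a half turn about x gives the same grasp; the last joint's range is limited). The gripper opens to 92 mm and grips with 3 to 60 N. Pads are 19 mm wide; open, the fingers measure 130 mm over their backs; the gripper's body (75 mm by 190 mm) begins 47 mm behind the grasp point.
Start: joints at [-1.449, 0.342, 1.524, -0, 1.275, -0.146], TCP at [0.139, -0.506, 0.227] pointing down, gripper open.
Joint ranges: [-2.53, 2.53], [-0.77, 2.02], [0.04, 2.7], [-1, 4.14], [0.28, 2.66], [-3.11, 3.11]. Speed limits (rad/s): [2.57, 2.57, 3.14, 3.14, 3.14, 3.14].

INTERFACE

Orientations are given as [roll, pitch, yaw] about the fixed x, y, z axes, in that order (R = Rz(yaw) Ry(pitch) Rx(roll)).
In Python, from cell import robot gives the robot as it stands.
- The arm moves only by the tool play_rows, never from a script. Its argument "moves" is a list that holds one entry, the list of rows, each a list of 5 numbers: the shift along the tool's x, y, z in m, then the turn about the tool's x in degrees, then the opening, from -1 (shut) to 1 (fully open), so that 0 is half open. A call has exactly 10 rows; each row shifts and turns the pose as measured when the row begins, along the tool's axes as they then stand; what a row does not reach is not made up. A row lasts 1/10 s, in which the tool goes at most 50 mm and 8.59 degrees, less where a joint would pass 70% of its speed; a pose out of reach is approached as far as the arm can. A call with a gripper value outside its range is refused whole. The fingers move at their own pace and stop on an object; "grip_force" is the grip in N (left out, the last holds). Time passes only in rows, so rows that do not move let the fingers close, or fill a call up. It gives the time, the measured TCP pose, the force and the opening at its end, in the units of the state.
- robot.observe(): the state, without advancing time (a new reading comes with each control period).
- robot.read_camera(name): name is "side" or "top" or "wrist"; returns the picture (384x512x3 uint8, red, green, blue); there is no depth.
- robot.get_calibration(name): a dict with "mtx" (3x3 intrinsics, pixels), "k1" (the pictures are not rectified: a ray, as slopes to the right and down, at radius r is drawn at 1 + k1 r^2 times it, then the intrinsics apply), "view" (4x4, takes a point from world to camera coordinates). Camera axes: x right, y up, looking along -z (the intrinsics and any distortion apply to the point x, -y, -z); pixel columns grow to the right and rows downward; lengths in m; the calibration is good to about 2 mm. A picture is of the moment at which its call begins: read the wrist's pose just before it. get_calibration takes no time and is no camera call; for the wrist camera it gives the pose at the moment of the call.
- robot.hand_in(): hands the job in, once; it reports no verdict.
Trained networks look in the newest picture that a camera, given by its name, has taken for a name from the list of things; names that differ only in an ending like _2 or _b are one class to them, and where a whole thing is asked for, a point or a joint stands for the part that bears it (a point fixed in the world has none). Each returns a list of dicts, best first, with "score" (0 to 1); they miss things now and then, are a little off and sometimes report something else, mostly with a low value. They report only what shows in the picture. A call takes as long as a camera call. They do not tell look-alikes from the thing itself.
- robot.spot_in(camera, label): "point" ([column, row] in pixels, amid what is visible of it).
The state is a dict: "time": time; "qpos": joint angles; "qvel": joint speeds; "joint_efforts": joint torques, N m; "tool_pos": TCP position; "tool_rot": TCP orientation; "contact_force": force on the tool from outside, world axes, zero at the start; "torque": the same for the moment, N m; "opening": finger opening in m.
Only numpy, scipy, OpenCV 4.12 (cv2) and the standard library are available. Lean on these libraries where they do the work, as an engineer would, in place of code of your own. Each camera call takes 0.05 s, during which the arm holds its last target.

TASK

Lay the pocket spirit level on the middle of the stone casting slab, on its base and pointing at the slab's knobbed screw foot, and let go of it. Then grip the foot's knob, press it firmly down towards the worktop before you turn it, and turn it until the bubble sits between the two lines. Finish still holding the knob and pressing it down, bubble centred, so that the slab stands level and firm while I pour the caramel; leave the other things where they are.

Things in the scene. Friction and masses are not known exactly. Their poses are not given: they have to be found in the camera images.
- slab_top (a point): Centre of the top face of the dark grey stone casting slab, 180 (x) x 200 (y) x 14 mm; the top is 34 mm above the worktop when level. z is the slab's upward normal. Its -x axis points from the centre to the knobbed screw foot, outside the middle of one 200 mm edge; two fixed rubber feet are under the opposite edge
- slab: The same slab; origin 34 mm below the top's centre. Loose, 1.5 kg. Turning the screw foot tips it about the two fixed feet, 200 mm from the screw. At the start the screw-foot edge is always too low, by 0.7 to 1.5 degrees
- knob_grip (a point): Centre of the round black knob on the screw foot, 40 mm across, 22 mm high, axis upright, 125 mm from the slab's centre along -x. This point is about 65 mm above the worktop, the knob's underside 54 mm (20 mm above the slab's top)
- knob: The same knob; origin on its axis at its underside. Clockwise from above runs the foot down and raises that edge: 12 mm a turn, about 0.01 rad of slab tilt per radian of knob; the knob keeps its height and its place. It turns stiffly (0.06 N m) and stays where it is left; its stops are beyond the range needed
- foot_pad: Rubber pad, 23 mm across, under the knob's screw; origin on the knob's axis at its underside, resting on the worktop. With no hand on the knob it bears 6 to 8 N of weight; pressing the knob down adds the push to it (5 to 20 N of push is right)
- level_mid (a point): Centre of the pocket spirit level, an aluminium bar 133 (x) x 24 (y) x 28 mm with black end caps, about 0.13 kg, loose; this point is 14 mm above its flat base. x is its length (either end may lead), z points up. The vial lies in a 80 mm notch in the middle of the top, where the bar's sides are 15 mm high. Grip it across the 24 mm width
- level: The spirit level as a body; its origin is under its centre, on its base
- bubble (a joint): Place of the bubble along the level's x axis, m from the middle of the vial; it runs to the higher end, 12.2 mm per degree (0.70 m per rad), at most 20 mm, and settles in about 2 s. The bubble is 16 mm long, the two black lines on the vial 23 mm apart: it is between them when within 3.5 mm of the middle
- salt_pot: Bystander: round wooden salt pot with lid, 69 mm across, 58 mm high; origin under its centre
- pinch_pot: Bystander: small speckled bowl, 67 mm across, 30 mm high; origin under its centre
- jug: Bystander: grey jug, 121 x 154 x 115 mm; origin under its centre
- caramel_frame: Bystander: open steel caramel frame, 143 x 173 x 30 mm, walls 2.5 mm; origin at its centre on the worktop
Not all that is in view belongs to the job. Several things look just like the level: the one meant starts farthest to the robot's left.

How it is judged:
By the outcome, as a careful person would: the job done as asked, in the order asked, and still so for the second after the job is handed in, while the arm keeps its last pose, push and grip.
It also fails if it takes over 72 s, if anything falls off the work surface, if the arm or the gripper's body presses on something with over 40 N, if the wrist force passes 120 N, or if a joint passes its speed limit or range.

## Working session

There is one attempt and no reset: what is moved stays moved. The work goes in short steps, Python scripts to look and compute and a tool call to move; the robot and the scene stay as the last step left them, time stands still between calls to the robot, and variables do not carry over. Pictures are saved under pics/ and viewed, and the job is handed in when it is done.

Besides the shell and the picture viewer there is one more tool, called after "Emit:" by a JSON object that holds its "name" and its "arguments", one argument or row to a line. play_rows: Moves the arm, as the interface text tells. Its arguments: {"type":"object","properties":{"moves":{"type":"array"},"grip_force":{"type":"number"}},"required":["moves"]}

```bash
mkdir -p pics; ls; cat > h.py <<'E'
import numpy as np, cv2
from cell import robot
def cal(n):
    c=robot.get_calibration(n); return np.array(c['mtx']),c['k1'],np.array(c['view'])
def proj(n,p,c=None):
    K,k1,V=c or cal(n); q=V@np.r_[p,1]; s=np.array([q[0]/-q[2],-q[1]/-q[2]]); s=s*(1+k1*(s@s)); return (K@np.r_[s,1])[:2]
def ray(n,uv,c=None):
    K,k1,V=c or cal(n); d=(np.linalg.inv(K)@np.r_[uv,1])[:2]; s=d.copy()
    for _ in range(30): s=d/(1+k1*(s@s))
    R=V[:3,:3]; o=-R.T@V[:3,3]; return o,R.T@np.array([s[0],-s[1],-1])
def atz(n,uv,z,c=None):
    o,d=ray(n,uv,c); return o+d*(z-o[2])/d[2]
def save(n,f):
    im=robot.read_camera(n); cv2.imwrite('pics/'+f,im[:,:,::-1]); return im
E
python3 - <<'E'
from h import *
print(robot.observe())
for n in ['side','top','wrist']:
    save(n,n+'0.png'); 
    K,k,V=cal(n); print(n,K.round(1).tolist(),k,(-V[:3,:3].T@V[:3,3]).round(3))
    for l in ['level','slab','knob','salt_pot','pinch_pot','jug','caramel_frame','bubble']:
        print(l,[(np.round(d['point']),round(d['score'],2)) for d in robot.spot_in(n,l)])
E
```

```text
pics
{'time': 0.0, 'qpos': array([-1.44902008e+00,  3.42703682e-01,  1.52502423e+00, -9.41099917e-06,
        1.27537768e+00, -1.45995473e-01]), 'qvel': array([-1.12321261e-05, -1.98660594e-03,  1.20386876e-03, -1.51271102e-03,
        5.94834441e-04,  1.60489214e-04]), 'joint_efforts': array([-6.70046338e-04, -4.31246102e+01, -2.44220209e+01,  7.17329420e-02,
        5.60350728e-02, -1.11402130e-04]), 'tool_pos': array([ 0.13887745, -0.5058786 ,  0.22605232]), 'tool_rot': array([-1.71084374,  1.56928336,  1.69852338]), 'contact_force': array([-1.28835407,  0.48918253, -0.21912455]), 'torque': array([0.07280879, 0.04213765, 0.03810656]), 'opening': 0.09225705647968095}
side [[447.2, 0.0, 250.3], [0.0, 447.2, 189.2], [0.0, 0.0, 1.0]] -0.14518427679441412 [0.5   1.58  0.714]
level [(array([305., 218.]), 0.89), (array([261., 233.]), 0.82), (array([254., 213.]), 0.47)]
slab [(array([240., 188.]), 0.82)]
knob [(array([265., 175.]), 0.65)]
salt_pot [(array([208., 227.]), 0.56)]
pinch_pot [(array([199., 245.]), 0.53)]
jug [(array([240., 182.]), 0.73), (array([207., 228.]), 0.71), (array([224., 259.]), 0.63)]
caramel_frame [(array([241., 166.]), 0.77)]
bubble []
top [[476.9, 0.0, 253.6], [0.0, 476.9, 194.3], [0.0, 0.0, 1.0]] 0.052479517851825294 [0.298 0.035 1.49 ]
level [(array([229., 201.]), 0.79), (array([218., 255.]), 0.55), (array([172., 201.]), 0.53)]
slab [(array([307., 186.]), 0.74)]
knob [(array([317., 220.]), 0.66)]
salt_pot [(array([193., 147.]), 0.61)]
pinch_pot [(array([160., 152.]), 0.68)]
jug [(array([112., 164.]), 0.74), (array([318., 217.]), 0.41)]
caramel_frame [(array([401., 177.]), 0.67)]
bubble []
wrist [[278.6, 0.0, 255.7], [0.0, 278.6, 193.6], [0.0, 0.0, 1.0]] -0.05654487364435481 [ 0.209 -0.486  0.385]
level []
slab []
knob []
salt_pot []
pinch_pot []
jug []
caramel_frame []
bubble []
```

View pics/top0.png

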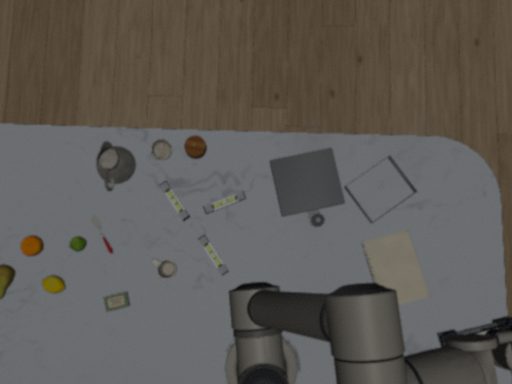

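View pics/side0.png

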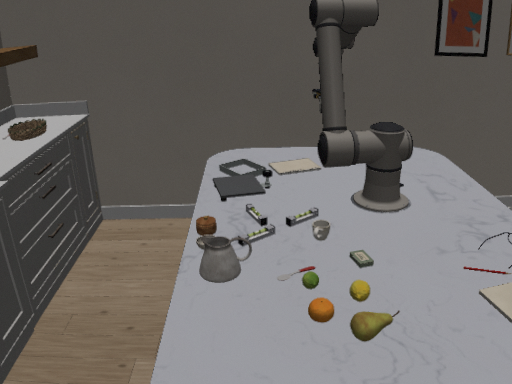

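```bash
python3 - <<'E'
from h import *
for uv in [(229,201),(218,255),(172,201)]: print('level',uv,atz('top',uv,0.028).round(3))
print('slab',atz('top',(307,186),.034).round(3),'knob',atz('top',(317,220),.076).round(3))
im=cv2.imread('pics/top0.png')[120:300,60:460]; cv2.imwrite('pics/top0z.png',cv2.resize(im,None,fx=2,fy=2,interpolation=3))
E
```

```text
level (229, 201) [0.489 0.111 0.028]
level (218, 255) [0.323 0.139 0.028]
level (172, 201) [0.485 0.287 0.028]
slab [ 0.542 -0.129  0.034] knob [ 0.433 -0.155  0.076]
```

View pics/top0z.png

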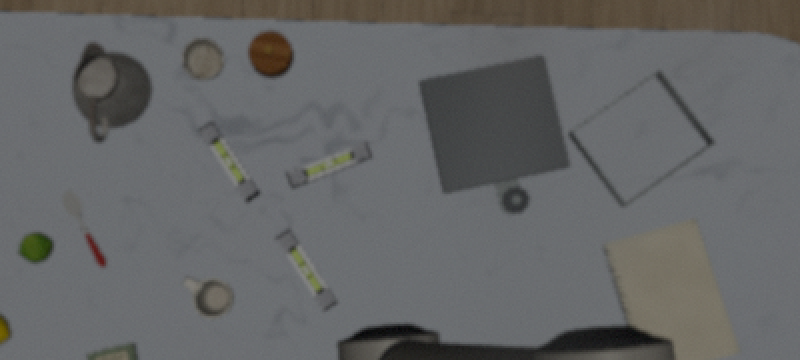

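Three look-alike levels in the top picture: (174,201), (224,202) and (212,255). The one at (174,201), y≈0.28, is farthest to the robot's left. I'll confirm it in a crop and measure.

```bash
python3 - <<'E'
from h import *
im=cv2.imread('pics/top0.png')
a=cv2.resize(im[170:235,145:245],None,fx=4,fy=4,interpolation=3); b=cv2.resize(im[140:235,260:350],None,fx=4,fy=4,interpolation=3)
h=max(a.shape[0],b.shape[0]); pad=lambda x:cv2.copyMakeBorder(x,0,h-x.shape[0],0,4,0)
cv2.imwrite('pics/crop.png',np.clip(np.hstack([pad(a),pad(b)])*2.0,0,255).astype('u1'))
# tool axes
from scipy.spatial.transform import Rotation as R
o=robot.observe(); print(R.from_euler('xyz',o['tool_rot']).as_matrix().round(3))
V=cal('wrist')[2]; print(V.round(3))
E
```

```text
[[ 0.     0.265 -0.964]
 [-0.    -0.964 -0.265]
 [-1.     0.     0.   ]]
[[ 0.266 -0.964 -0.    -0.524]
 [ 0.927  0.256 -0.273  0.035]
 [ 0.263  0.073  0.962 -0.39 ]
 [ 0.     0.     0.     1.   ]]
```

View pics/crop.png

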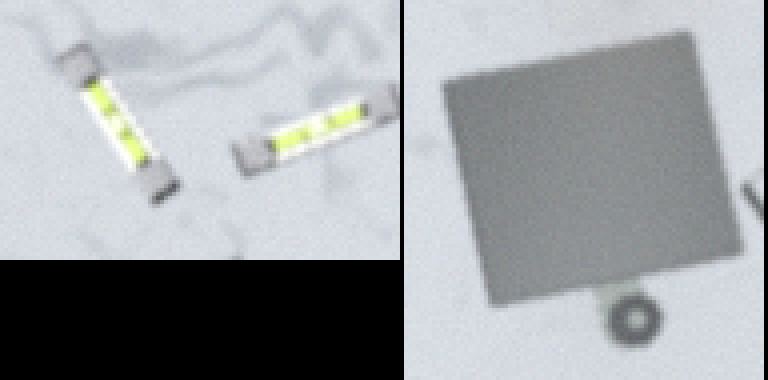

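The leftmost level, with ends at (164.8,185.8) and (184.8,215.3), is clearly the one with the largest y. The crop also shows the slab corners and the knob.

```bash
python3 - <<'E'
from h import *
L=[atz('top',p,.028) for p in [(164.75,185.75),(184.75,215.25)]]
print('level',((L[0]+L[1])/2).round(4),np.linalg.norm(L[0]-L[1]),'yaw',np.degrees(np.arctan2(*(L[0]-L[1])[1::-1])))
C=[atz('top',p,.034) for p in [(270.25,160),(332,148),(344.5,203.25),(281.75,216.25)]]
print([np.linalg.norm(C[i]-C[i-1]).round(3) for i in range(4)]); c=sum(C)/4
d=(C[0]-C[3]+C[1]-C[2]); e=C[0]-C[1]+C[3]-C[2]
print('slab',c.round(4),'xaxis yaw',np.degrees(np.arctan2(d[1],d[0])),'from y',np.degrees(np.arctan2(e[1],e[0]))-90)
k=atz('top',(317.75,220),.076);print('knob',k.round(4), np.linalg.norm((k-c)[:2]), 'xyaw',np.degrees(np.arctan2(*(c-k)[1::-1])))
E
```

```text
level [0.4867 0.2788 0.028 ] 0.1117954458745813 yaw 36.30565836693306
[np.float64(0.179), np.float64(0.197), np.float64(0.177), np.float64(0.197)]
slab [ 0.5558 -0.1286  0.034 ] xaxis yaw 12.631932363485294 from y 13.041335543278734
knob [ 0.4335 -0.1567  0.076 ] 0.12548171001748312 xyaw 12.941037929043228
```

Emit:
{"name": "play_rows", "arguments": {
  "moves": [
    [[0, -0.031, -0.039, 0, 1], [0, -0.031, -0.039, 0, 1], [0, -0.031, -0.039, 0, 1], [0, -0.031, -0.039, 0, 1], [0, -0.031, -0.039, 0, 1], [0, -0.031, -0.039, 0, 1], [0, -0.031, -0.039, 0, 1], [0, -0.031, -0.039, 0, 1], [0, -0.031, -0.039, 0, 1], [0, -0.031, -0.039, 0, 1]]
  ]
}}

```text
time: 2.35
tool_pos: [0.4345, -0.1052, 0.2265]
tool_rot: [1.964, 1.564, -0.922]
contact_force: [0.9, 0.4, 0.1]
opening: 0.0918
```

```bash
cat >> h.py <<'E'
from scipy.spatial.transform import Rotation as Rn
def tgt(p,yaw=None):
    o=robot.observe(); M=Rn.from_euler('xyz',o['tool_rot']).as_matrix()
    y=np.degrees(np.arctan2(M[1,1],M[0,1]))
    print('t',round(o['time'],2),'pos',o['tool_pos'].round(4),'yaw_y',round(y,2),'tilt',M[:,0].round(4),'F',o['contact_force'].round(1),'tq',o['torque'].round(2),'open',round(o['opening'],4),'q',o['qpos'].round(2))
    if p is not None: print(' tool shift',(M.T@(np.array(p)-o['tool_pos'])).round(4), 'turn', None if yaw is None else round(-(yaw-y),2))
E
python3 - <<'E'
from h import *
tgt([.487,.279,.15],-53.7)
E
```

```text
t 2.35 pos [ 0.4345 -0.1052  0.2265] yaw_y -75.36 tilt [ 0.0042 -0.0056 -1.    ] F [0.9 0.4 0.1] tq [-0.05 -0.02  0.01] open 0.0918 q [-0.41  0.2   1.73 -0.    1.21  0.91]
 tool shift [ 0.0746 -0.3589 -0.1477] turn -21.66
```

Emit:
{"name": "play_rows", "arguments": {
  "moves": [
    [[0, -0.045, -0.0185, 0, 1], [0, -0.045, -0.0185, 0, 1], [0, -0.045, -0.0185, 0, 1], [0, -0.045, -0.0185, 0, 1], [0, -0.045, -0.0185, 0, 1], [0, -0.045, -0.0185, 0, 1], [0, -0.045, -0.0185, 0, 1], [0, -0.045, -0.0185, 0, 1], [0.01, 0, 0, -7.2, 1], [0.01, 0, 0, -7.2, 1]]
  ]
}}

```text
time: 3.35
tool_pos: [0.4892, 0.2984, 0.2056]
tool_rot: [2.376, 1.557, -0.245]
contact_force: [0.7, -0.2, 0.1]
opening: 0.0919
```

```bash
python3 - <<'E'
from h import *
tgt([.487,.279,.15],-53.7)
c=cal('wrist'); save('wrist','w1.png')
for d in robot.spot_in('wrist','level'): print(np.round(d['point']),d['score'],atz('wrist',d['point'],.028,c).round(4))
print(proj('wrist',[.487,.279,.028],c))
E
```

```text
t 3.35 pos [0.4892 0.2984 0.2056] yaw_y -60.17 tilt [ 0.0132 -0.0033 -0.9999] F [ 0.7 -0.2  0.1] tq [-0.04 -0.03 -0.01] open 0.0919 q [ 0.42  0.44  1.43 -0.01  1.26  1.47]
 tool shift [0.0556 0.0152 0.0121] turn -6.47
[362. 232.] 0.92 [0.497  0.1395 0.028 ]
[267. 184.] 0.88 [0.4896 0.2819 0.028 ]
[280. 293.] 0.77 [0.3647 0.1862 0.028 ]
[267.52029809 186.97635962]
```

View pics/w1.png

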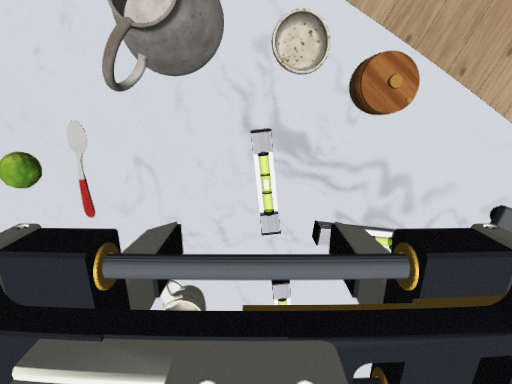

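The wrist view shows the target level clearly, with caps at (262,141) and (270,222). The other two levels lie below and to the right, partly behind the fingers.

```bash
python3 - <<'E'
from h import *
im=cv2.imread('pics/w1.png'); cv2.imwrite('pics/w1z.png',cv2.resize(im[115:245,230:310],None,fx=4.5,fy=4.5,interpolation=3))
E
```

```text
(no output)
```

View pics/w1z.png

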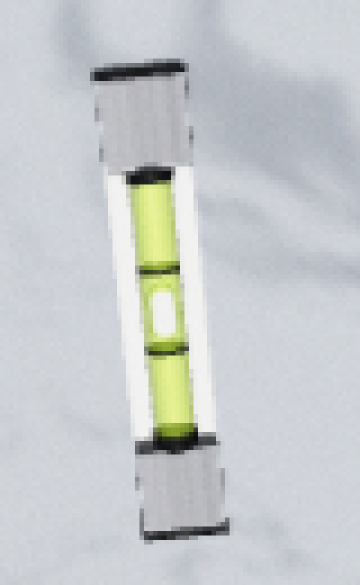

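```bash
python3 - <<'E'
from h import *
c=cal('wrist')
L=[atz('wrist',p,.028,c) for p in [(261.1,130.1),(271.3,232.8)]]
m=(L[0]+L[1])/2; y=np.degrees(np.arctan2(*(L[0]-L[1])[1::-1]))
print(m.round(4),np.linalg.norm(L[0]-L[1]),y)
tgt([m[0],m[1],.1],y-90)
E
```

```text
[0.4886 0.2809 0.028 ] 0.13128286862599345 35.7198397720427
t 3.45 pos [0.4885 0.2973 0.2047] yaw_y -60.47 tilt [ 0.0104 -0.0042 -0.9999] F [0.4 0.  0.1] tq [-0.03 -0.02 -0.05] open 0.0918 q [ 0.42  0.44  1.43 -0.01  1.26  1.48]
 tool shift [0.1047 0.0134 0.0088] turn -6.19
```

Emit:
{"name": "play_rows", "arguments": {
  "moves": [
    [[0, 0.0134, 0.0088, 0, 0.3], [0, 0, 0, -6.2, 0.3], [0.025, 0, 0, 0, 0.3], [0.025, 0, 0, 0, 0.3], [0.025, 0, 0, 0, 0.3], [0.025, 0, 0, 0, 0.3], [0.02, 0, 0, 0, 0.3], [0.015, 0, 0, 0, 0.3], [0, 0, 0, 0, 0.3], [0, 0, 0, 0, 0.3]]
  ]
}}

```text
time: 4.45
tool_pos: [0.4942, 0.2662, 0.0742]
tool_rot: [2.379, 1.549, -0.175]
contact_force: [-0.2, -0.5, 0.0]
opening: 0.0597
```

```bash
python3 - <<'E'
from h import *
tgt([.4886,.2809,.006],-54.28)
c=cal('wrist');save('wrist','w2.png'); print(proj('wrist',[.4886,.2809,.028],c))
E
```

```text
t 4.45 pos [0.4942 0.2662 0.0742] yaw_y -56.33 tilt [ 0.0216 -0.0038 -0.9998] F [-0.2 -0.5  0. ] tq [-0. -0.  0.] open 0.0597 q [ 0.36  0.56  1.63 -0.01  0.93  1.36]
 tool shift [ 0.068  -0.0164 -0.0024] turn -2.05
[235.74609172 209.37668876]
```

View pics/w2.png

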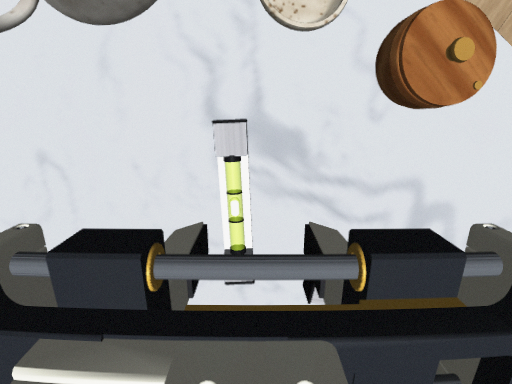

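Emit:
{"name": "play_rows", "arguments": {
  "moves": [
    [[0, -0.004, -0.001, -1, 0.3], [0, -0.004, -0.001, -1, 0.3], [0, -0.004, 0, 0, 0.3], [0, 0, 0, 0, 0.3], [0.006, 0, 0, 0, 0.3], [0.006, 0, 0, 0, 0.3], [0.006, 0, 0, 0, 0.3], [0.006, 0, 0, 0, 0.3], [0, 0, 0, 0, 0.3], [0, 0, 0, 0, 0.3]]
  ]
}}

```text
time: 5.5
tool_pos: [0.4904, 0.2784, 0.0507]
tool_rot: [2.428, 1.545, -0.088]
contact_force: [-0.5, 0.9, -0.4]
opening: 0.0596
```

```bash
python3 - <<'E'
from h import *
tgt([.4886,.2809,.006],-54.28)
E
```

```text
t 5.5 pos [0.4904 0.2784 0.0507] yaw_y -54.2 tilt [ 0.0258 -0.0023 -0.9997] F [-0.5  0.9 -0.4] tq [ 0.02 -0.03  0.  ] open 0.0596 q [ 0.39  0.6   1.65 -0.02  0.87  1.34]
 tool shift [ 0.0446 -0.0038  0.0009] turn 0.08
```

Emit:
{"name": "play_rows", "arguments": {
  "moves": [
    [[0.011, -0.0035, 0.001, 0, 0.3], [0.011, 0, 0, 0, 0.3], [0.01, 0, 0, 0, 0.3], [0.008, 0, 0, 0, 0.3], [0.004, 0, 0, 0, 0.3], [0, 0, 0, 0, -1], [0, 0, 0, 0, -1], [0, 0, 0, 0, -1], [0, 0, 0, 0, -1], [0, 0, 0, 0, -1]]
  ],
  "grip_force": 20
}}

```text
time: 6.5
tool_pos: [0.4889, 0.2808, 0.0029]
tool_rot: [2.439, 1.544, -0.077]
contact_force: [-0.3, -0.0, -0.6]
opening: 0.0245
```

```bash
python3 - <<'E'
from h import *
tgt([.4886,.2809,.006],-54.28)
c=cal('wrist');save('wrist','w3.png')
E
```

```text
t 6.5 pos [0.4889 0.2808 0.0029] yaw_y -54.21 tilt [ 0.0263 -0.002  -0.9997] F [-0.3 -0.  -0.6] tq [ 0.   -0.04 -0.01] open 0.0245 q [ 0.39  0.67  1.68 -0.02  0.77  1.35]
 tool shift [-0.0031 -0.0001  0.0001] turn 0.07
```

View pics/w3.png

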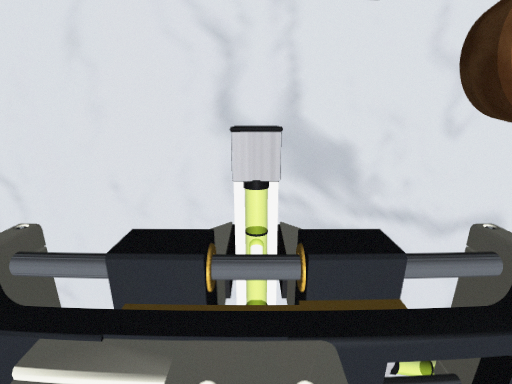

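Emit:
{"name": "play_rows", "arguments": {
  "moves": [
    [[-0.006, 0, 0, 0, -1], [-0.012, 0, 0, 0, -1], [-0.018, 0, 0, 0, -1], [-0.02, 0, 0, 0, -1], [-0.02, 0, 0, 0, -1], [-0.018, 0, 0, 0, -1], [-0.012, 0, 0, 0, -1], [-0.006, 0, 0, 0, -1], [0, 0, 0, 0, -1], [0, 0, 0, 0, -1]]
  ]
}}

```text
time: 7.55
tool_pos: [0.485, 0.2809, 0.1254]
tool_rot: [2.473, 1.543, -0.043]
contact_force: [-0.7, 0.6, -1.2]
opening: 0.0238
```

```bash
python3 - <<'E'
from h import *
tgt([.5558,-.1286,.12],-77.1)
E
```

```text
t 7.55 pos [0.485  0.2809 0.1254] yaw_y -54.21 tilt [ 0.0281 -0.0012 -0.9996] F [-0.7  0.6 -1.2] tq [-0.08  0.02 -0.03] open 0.0238 q [ 0.4   0.49  1.59 -0.01  1.04  1.35]
 tool shift [0.0078 0.3734 0.1823] turn 22.89
```

Emit:
{"name": "play_rows", "arguments": {
  "moves": [
    [[0, 0.011, 0.005, 0, -1], [0, 0.025, 0.012, 0, -1], [0, 0.036, 0.018, 0, -1], [0, 0.038, 0.018, 0, -1], [0, 0.038, 0.018, 0, -1], [0, 0.038, 0.018, 0, -1], [0, 0.038, 0.018, 0, -1], [0, 0.036, 0.018, 0, -1], [0, 0.025, 0.012, 0, -1], [0, 0.01, 0.005, 0, -1]]
  ]
}}

```text
time: 8.55
tool_pos: [0.5397, -0.0589, 0.1198]
tool_rot: [2.296, 1.556, -0.217]
contact_force: [0.2, 1.1, -1.1]
opening: 0.0236
```

```bash
python3 - <<'E'
from h import *
tgt([.5558,-.1286,.1],-77.1)
E
```

```text
t 8.55 pos [ 0.5397 -0.0589  0.1198] yaw_y -53.98 tilt [ 0.0147 -0.0032 -0.9999] F [ 0.2  1.1 -1.1] tq [-0.02  0.02 -0.02] open 0.0236 q [-0.25  0.47  1.64  0.    1.01  0.69]
 tool shift [0.0203 0.0656 0.0281] turn 23.12
```

Emit:
{"name": "play_rows", "arguments": {
  "moves": [
    [[0, 0.008, 0.003, 1, -1], [0, 0.014, 0.006, 2, -1], [0, 0.015, 0.006, 3, -1], [0, 0.014, 0.004, 4, -1], [0, 0.008, 0.002, 4, -1], [0, 0.003, 0.001, 4, -1], [0, 0, 0, 3, -1], [0, 0, 0, 1.5, -1], [0, 0, 0, 0, -1], [0, 0, 0, 0, -1]]
  ]
}}

```text
time: 9.55
tool_pos: [0.5539, -0.1282, 0.1181]
tool_rot: [2.762, 1.56, -0.176]
contact_force: [-0.7, -0.5, -1.2]
opening: 0.0235
```

```bash
python3 - <<'E'
from h import *
tgt([.5558,-.1286,.06],-77.1)
c=cal('wrist');save('wrist','w4.png'); 
for p in [[.4335,-.1567,.076],[.4335,-.1567,.054]]: print(proj('wrist',p,c))
print([ (d['point'],round(d['score'],2)) for l in ['knob','slab'] for d in robot.spot_in('wrist',l)])
save('top','t4.png');save('side','s4.png')
E
```

```text
t 9.55 pos [ 0.5539 -0.1282  0.1181] yaw_y -78.31 tilt [ 0.0109 -0.0019 -0.9999] F [-0.7 -0.5 -1.2] tq [ 0.03 -0.    0.04] open 0.0235 q [-0.36  0.52  1.56  0.    1.05  1.  ]
 tool shift [ 0.0581  0.0005 -0.0012] turn -1.21
[259.75987507 344.82399047]
[259.35579264 327.35565459]
[([280.1, 152.0], 0.8)]
```

View pics/w4.png

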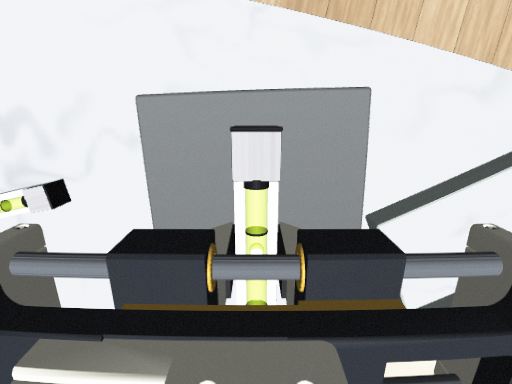

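```bash
python3 - <<'E'
from h import *
c=cal('wrist')
im=cv2.imread('pics/w4.png'); cv2.imwrite('pics/w4z.png',np.hstack([cv2.resize(im[75:125,120:180],None,fx=6,fy=6),cv2.resize(im[75:125,330:390],None,fx=6,fy=6)]))
E
```

```text
(no output)
```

View pics/w4z.png

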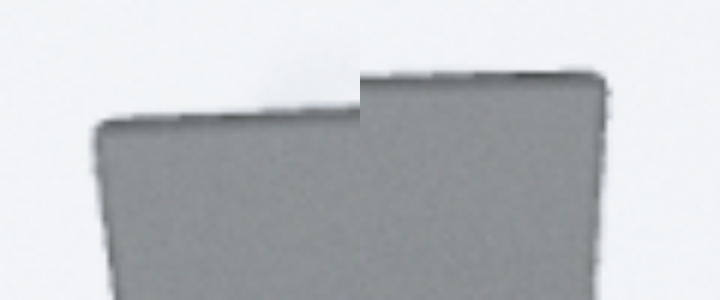

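```bash
python3 - <<'E'
from h import *
c=cal('wrist')
A,B=[atz('wrist',p,.034,c) for p in [(136,95.7),(370.8,87.5)]]
e=A-B; print(A,B,np.linalg.norm(e)); y=np.degrees(np.arctan2(e[1],e[0]))-90
m=(A+B)/2; u=np.array([np.cos(np.radians(y)),np.sin(np.radians(y)),0]); print('yaw',y,'centre',m-.09*u,'knob',m-.215*u)
E
```

```text
[ 0.62171808 -0.01144906  0.034     ] [ 0.66825072 -0.20224623  0.034     ] 0.19638953056763087
yaw 13.706035383100286 centre [ 0.55754722 -0.12817229  0.034     ] knob [ 0.4361067  -0.15778985  0.034     ]
```

Emit:
{"name": "play_rows", "arguments": {
  "moves": [
    [[0.005, 0, -0.002, -0.7, -1], [0.01, 0, -0.0015, -0.7, -1], [0.015, 0, 0, 0, -1], [0.015, 0, 0, 0, -1], [0.014, 0, 0, 0, -1], [0.008, 0, 0, 0, -1], [0.004, 0, 0, 0, -1], [0.002, 0, 0, 0, -1], [0, 0, 0, 0, -1], [0, 0, 0, 0, -1]]
  ]
}}

```text
time: 10.8
tool_pos: [0.5588, -0.1271, 0.0393]
tool_rot: [2.741, 1.56, -0.166]
contact_force: [-0.3, -0.1, -1.5]
opening: 0.0239
```

```bash
python3 - <<'E'
from h import *
tgt([.5565,-.1285,.0355],-76.9)
E
```

```text
t 10.8 pos [ 0.5588 -0.1271  0.0393] yaw_y -76.55 tilt [ 0.0108 -0.0018 -0.9999] F [-0.3 -0.1 -1.5] tq [-0.01  0.04 -0.01] open 0.0239 q [-0.36  0.63  1.62  0.    0.88  0.98]
 tool shift [0.0037 0.0008 0.0026] turn 0.35
```

Emit:
{"name": "play_rows", "arguments": {
  "moves": [
    [[0.001, 0.0005, 0.002, 0.3, -1], [0.001, 0, 0, 0, -1], [0.001, 0, 0, 0, -1], [0.0005, 0, 0, 0, -1], [0, 0, 0, 0, -1], [0, 0, 0, 0, 0.0], [0, 0, 0, 0, 0.0], [0, 0, 0, 0, 0.0], [0, 0, 0, 0, 0.0], [0, 0, 0, 0, 0.0]]
  ]
}}

```text
time: 11.8
tool_pos: [0.5586, -0.1288, 0.038]
tool_rot: [2.684, 1.555, -0.229]
contact_force: [-0.1, -0.8, 0.2]
opening: 0.046
```

```bash
python3 - <<'E'
from h import *
tgt([.5565,-.1285,.0355],-76.9)
save('wrist','w5.png')
E
```

```text
t 11.8 pos [ 0.5586 -0.1288  0.038 ] yaw_y -76.88 tilt [ 0.0158 -0.0037 -0.9999] F [-0.1 -0.8  0.2] tq [0.02 0.01 0.05] open 0.046 q [-0.36  0.63  1.63  0.    0.87  0.98]
 tool shift [ 0.0025 -0.0008  0.002 ] turn 0.02
```

View pics/w5.png

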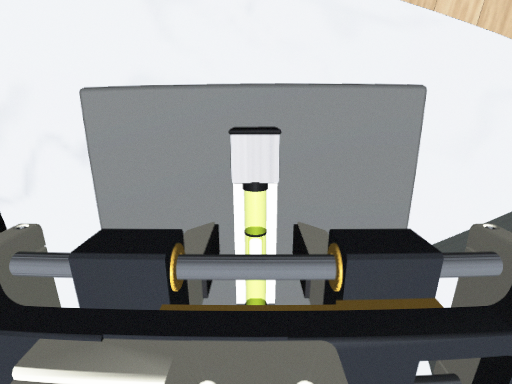

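Emit:
{"name": "play_rows", "arguments": {
  "moves": [
    [[-0.004, 0, 0, 0, 0.0], [-0.01, 0, 0, 0, 0.0], [-0.018, 0, 0, 0, 0.2], [-0.022, 0, 0, 0, 0.4], [-0.022, 0, 0, 0, 0.6], [-0.022, 0, 0, 0, 0.6], [-0.014, 0, 0.02, 0, 0.6], [-0.006, 0, 0.02, 0, 0.6], [0, 0, 0.015, 0, 0.6], [0, 0, 0.005, 0, 0.6]]
  ]
}}

```text
time: 12.85
tool_pos: [0.4978, -0.1424, 0.167]
tool_rot: [2.625, 1.548, -0.286]
contact_force: [-0.2, -0.5, -0.0]
opening: 0.0735
```

```bash
python3 - <<'E'
from h import *
tgt([.4345,-.157,.056],-76.9)
c=cal('wrist');save('wrist','w6.png')
for l in ['level','knob','bubble']:print(l,[ (d['point'],round(d['score'],2)) for d in robot.spot_in('wrist',l)])
print(proj('wrist',[.4345,-.157,.076],c),proj('wrist',[.5565,-.1285,.06],c))
E
```

```text
t 12.85 pos [ 0.4978 -0.1424  0.167 ] yaw_y -76.8 tilt [ 0.0219 -0.0064 -0.9997] F [-0.2 -0.5 -0. ] tq [-0.   -0.01  0.02] open 0.0735 q [-0.43  0.37  1.65  0.    1.09  0.91]
 tool shift [ 0.1096 -0.0015  0.0672] turn 0.1
level [([256.1, 125.6], 0.84), ([44.8, 138.7], 0.78)]
knob [([254.5, 246.5], 0.59)]
bubble [([256.7, 115.4], 0.49)]
[254.86631965 260.83394575] [254.94272841 131.35268956]
```

View pics/w6.png

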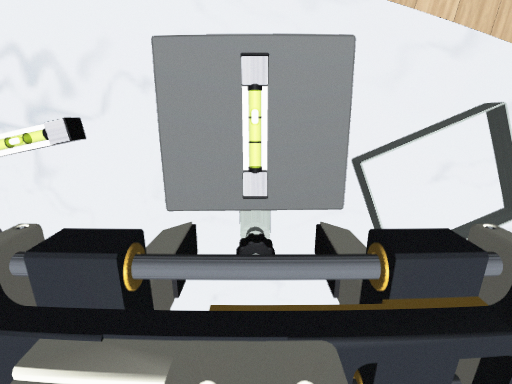

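The level lies on the slab from about (255,54) to (255,197), aligned with the knob at (255,245), and the bubble is displaced towards the far end. I'll measure it.

```bash
python3 - <<'E'
from h import *
im=cv2.imread('pics/w6.png'); cv2.imwrite('pics/w6z.png',cv2.resize(im[30:215,225:285],None,fx=4,fy=3.2,interpolation=3)); cv2.imwrite('pics/w6y.png',cv2.resize(im[75:180,235:275],None,fx=5.5,fy=5.5,interpolation=3))
E
```

```text
(no output)
```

View pics/w6y.png

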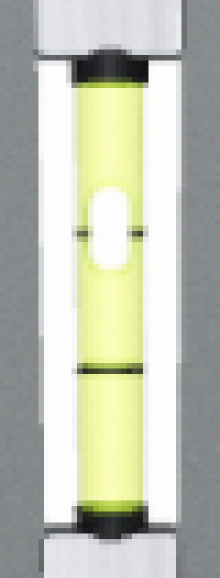

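```bash
python3 - <<'E'
from h import *
im=cv2.imread('pics/w6.png'); cv2.imwrite('pics/w6k.png',cv2.resize(im[195:315,205:305],None,fx=5,fy=5,interpolation=3))
im=robot.read_camera('top')[:,:,::-1]; cv2.imwrite('pics/t6.png',cv2.resize(im[140:240,250:360],None,fx=5,fy=5,interpolation=3))
c=cal('wrist'); print(c[2])
S=[atz('wrist',p,z,c) for p,z in [((152.5,37),.034),((354.5,36.5),.034),((344,209),.031),((166,210),.031)]]
print(np.round(S,4),'centre',(sum(S)/4).round(4),np.linalg.norm(S[0]-S[1]),np.linalg.norm(S[1]-S[2]))
e=S[0]-S[1];print(np.degrees(np.arctan2(e[1],e[0]))-90)
L=[atz('wrist',p,.061,c) for p in [(254.5,54.5),(255.3,197.5)]]; d=L[0]-L[1]
print('level',((L[0]+L[1])/2).round(4),np.linalg.norm(d),np.degrees(np.arctan2(d[1],d[0])))
E
```

```text
[[ 0.23043599 -0.9730314   0.0104475  -0.25449426]
 [ 0.94170836  0.22028775 -0.25428071 -0.4238866 ]
 [ 0.24512166  0.06843392  0.96707402 -0.4449717 ]
 [ 0.          0.          0.          1.        ]]
[[ 0.6219 -0.012   0.034 ]
 [ 0.6677 -0.2013  0.034 ]
 [ 0.4975 -0.2449  0.031 ]
 [ 0.4513 -0.0519  0.031 ]] centre [ 0.5596 -0.1275  0.0325] 0.1946942953439922 0.17570128783649047
13.590865750714798
level [ 0.5593 -0.1277  0.061 ] 0.13025158255144859 13.615734892676727
```

View pics/w6k.png

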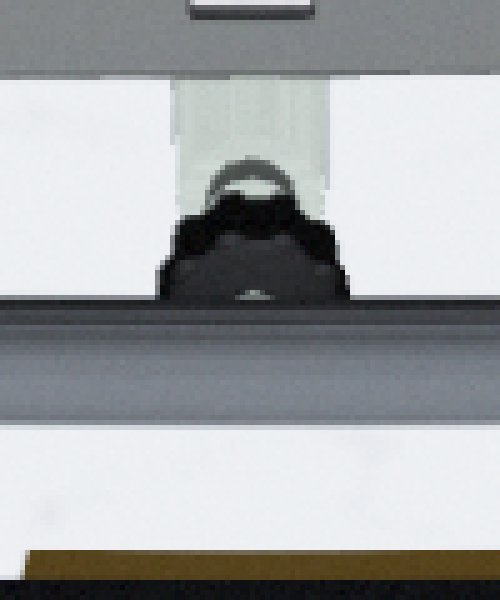

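View pics/t6.png

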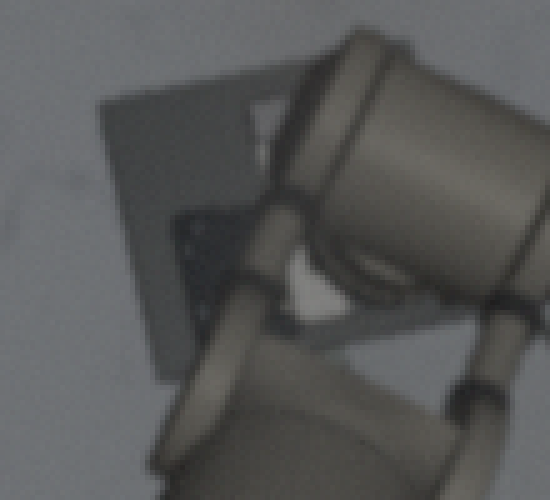

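The level agrees with the slab centre to within 1 mm in the same picture, and both point along 13.6°. The bubble is about 12 mm towards the far end, so the knob needs about 100° clockwise. I'll go over the knob and pre-turn −50°.

Emit:
{"name": "play_rows", "arguments": {
  "moves": [
    [[0, 0, 0.012, 0, 0.6], [0, 0, 0.018, 0, 0.6], [0, -0.001, 0.018, 0, 0.6], [0, 0, 0.012, 0, 0.6], [0, 0, 0.003, -6, 0.6], [0, 0, 0, -8, 0.6], [0, 0, 0, -8.5, 0.6], [0, 0, 0, -8.5, 0.6], [0, 0, 0, -8.5, 0.6], [0, 0, 0, -6, 0.6]]
  ]
}}

```text
time: 14.1
tool_pos: [0.4324, -0.1559, 0.162]
tool_rot: [1.887, 1.554, -0.208]
contact_force: [-0.0, -0.0, -0.4]
opening: 0.0733
```

```bash
python3 - <<'E'
from h import *
tgt([.4355,-.157,.048],-27)
c=cal('wrist');save('wrist','w7.png')
print(proj('wrist',[.4355,-.157,.076],c),proj('wrist',[.5575,-.1285,.06],c))
E
```

```text
t 14.1 pos [ 0.4324 -0.1559  0.162 ] yaw_y -30.04 tilt [ 0.0168 -0.0035 -0.9999] F [-0.  -0.  -0.4] tq [-0.02 -0.03  0.  ] open 0.0733 q [-0.52  0.28  1.81  0.01  1.03  0.  ]
 tool shift [0.114  0.0014 0.    ] turn -3.04
[258.34281259 198.13011723] [359.04526988 101.97066164]
```

View pics/w7.png

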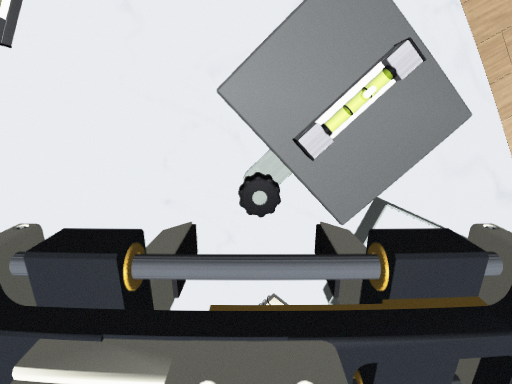

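The knob is fully visible: hub at (260,198), predicted (258,198).

```bash
python3 - <<'E'
from h import *
c=cal('wrist'); k=atz('wrist',(260,197.5),.076,c); print(k)
tgt([k[0],k[1],.048],-30)
E
```

```text
[ 0.43704163 -0.15720416  0.076     ]
t 14.15 pos [ 0.4324 -0.1559  0.162 ] yaw_y -29.79 tilt [ 0.0167 -0.0035 -0.9999] F [ 0.4 -0.2  0.2] tq [-0.08 -0.06 -0.01] open 0.0735 q [-0.52  0.28  1.81  0.01  1.03  0.  ]
 tool shift [ 0.114   0.0029 -0.0006] turn 0.21
```

Emit:
{"name": "play_rows", "arguments": {
  "moves": [
    [[0.006, 0.0022, -0.0005, 0, 0.6], [0.014, 0, 0, 0, 0.6], [0.018, 0, 0, 0, 0.6], [0.02, 0, 0, 0, 0.6], [0.02, 0, 0, 0, 0.6], [0.016, 0, 0, 0, 0.6], [0.008, 0, 0, 0, 0.6], [0.004, 0, 0, 0, 0.6], [0, 0, 0, 0, 0.6], [0, 0, 0, 0, 0.6]]
  ]
}}

```text
time: 15.15
tool_pos: [0.4371, -0.1581, 0.0505]
tool_rot: [1.88, 1.552, -0.233]
contact_force: [0.0, -0.1, 0.2]
opening: 0.0734
```

```bash
python3 - <<'E'
from h import *
tgt([.4366,-.157,.048],-30)
c=cal('wrist');save('wrist','w8.png')
E
```

```text
t 15.15 pos [ 0.4371 -0.1581  0.0505] yaw_y -31.08 tilt [ 0.0183 -0.0043 -0.9998] F [ 0.  -0.1  0.2] tq [-0.08 -0.07 -0.05] open 0.0734 q [-0.52  0.46  1.92  0.01  0.74  0.02]
 tool shift [ 0.0024 -0.0011 -0.0006] turn -1.08
```

View pics/w8.png

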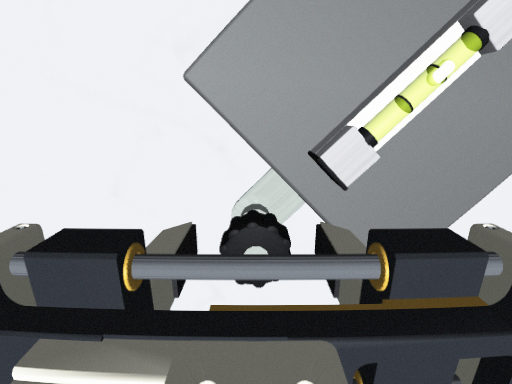

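Emit:
{"name": "play_rows", "arguments": {
  "moves": [
    [[0.002, 0, 0, 0, -1], [0, 0, 0, 0, -1], [0, 0, 0, 0, -1], [0, 0, 0, 0, -1], [0, 0, 0, 0, -1], [0, 0, 0, 0, -1], [0.001, 0, 0, 0, -1], [0.001, 0, 0, 0, -1], [0.001, 0, 0, 0, -1], [0.001, 0, 0, 0, -1]]
  ],
  "grip_force": 40
}}

```text
time: 16.2
tool_pos: [0.4374, -0.1582, 0.0498]
tool_rot: [1.82, 1.549, -0.293]
contact_force: [-4.0, 2.0, 13.4]
opening: 0.0394
```

```bash
python3 - <<'E'
from h import *
tgt([.4366,-.157,.048],-30)
E
```

```text
t 16.2 pos [ 0.4374 -0.1582  0.0498] yaw_y -31.06 tilt [ 0.0213 -0.0064 -0.9998] F [-4.   2.  13.4] tq [0.34 0.73 0.03] open 0.0394 q [-0.52  0.46  1.93  0.01  0.73  0.02]
 tool shift [ 0.0018 -0.0013 -0.0006] turn -1.06
```

Emit:
{"name": "play_rows", "arguments": {
  "moves": [
    [[0.001, 0, 0, 3, -1], [0.001, 0, 0, 4, -1], [0.001, 0, 0, 4, -1], [0.001, 0, 0, 4, -1], [0.001, 0, 0, 4, -1], [0.001, 0, 0, 4, -1], [0.001, 0, 0, 4, -1], [0.001, 0, 0, 4, -1], [0.001, 0, 0, 4, -1], [0.001, 0, 0, 3, -1]]
  ]
}}

```text
time: 17.2
tool_pos: [0.4373, -0.1576, 0.0498]
tool_rot: [2.451, 1.544, -0.349]
contact_force: [-3.5, 2.2, 14.7]
opening: 0.0393
```

```bash
python3 - <<'E'
from h import *
tgt([.4366,-.157,.048],-30)
c=cal('wrist');save('wrist','w9.png')
E
```

```text
t 17.2 pos [ 0.4373 -0.1576  0.0498] yaw_y -70.4 tilt [ 0.0247 -0.009  -0.9997] F [-3.5  2.2 14.7] tq [0.48 0.81 0.08] open 0.0393 q [-0.51  0.46  1.93  0.01  0.73  0.71]
 tool shift [ 0.0017 -0.0009  0.0005] turn -40.4
```

View pics/w9.png

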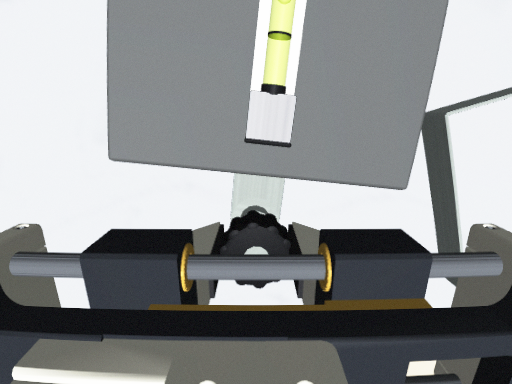

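Emit:
{"name": "play_rows", "arguments": {
  "moves": [
    [[0.001, 0, 0, 4, -1], [0.001, 0, 0, 6, -1], [0.001, 0, 0, 6, -1], [0.001, 0, 0, 6, -1], [0.001, 0, 0, 6, -1], [0.001, 0, 0, 6, -1], [0.001, 0, 0, 6, -1], [0.001, 0, 0, 6, -1], [0.001, 0, 0, 6, -1], [0.001, 0, 0, 3, -1]]
  ]
}}

```text
time: 18.25
tool_pos: [0.4379, -0.1571, 0.0496]
tool_rot: [-2.879, 1.54, -0.393]
contact_force: [-3.7, 2.0, 14.1]
opening: 0.0389
```

Emit:
{"name": "play_rows", "arguments": {
  "moves": [
    [[0.001, 0, 0, 0, -1], [0.001, 0, 0, 0, -1], [0.001, 0, 0, 0, -1], [0.001, 0, 0, 0, -1], [0.001, 0, 0, 0, -1], [0.001, 0, 0, 0, -1], [0.001, 0, 0, 0, -1], [0.001, 0, 0, 0, -1], [0.001, 0, 0, 0, -1], [0.001, 0, 0, 0, -1]]
  ]
}}

```text
time: 19.25
tool_pos: [0.438, -0.1571, 0.0497]
tool_rot: [-2.936, 1.535, -0.45]
contact_force: [-4.8, 2.4, 14.8]
opening: 0.0392
```

```bash
python3 - <<'E'
from h import *
tgt([.4366,-.157,.048],-30)
c=cal('wrist');im=save('wrist','w10.png')[:,:,::-1]
cv2.imwrite('pics/w10z.png',cv2.resize(im[0:200,0:256],None,fx=3,fy=3,interpolation=3))
E
```

```text
t 19.25 pos [ 0.438  -0.1571  0.0497] yaw_y -127.56 tilt [ 0.0319 -0.0154 -0.9994] F [-4.8  2.4 14.8] tq [0.4  1.09 0.  ] open 0.0392 q [-0.51  0.46  1.94  0.    0.71  1.71]
 tool shift [0.0016 0.0008 0.0012] turn -97.56
```

View pics/w10z.png

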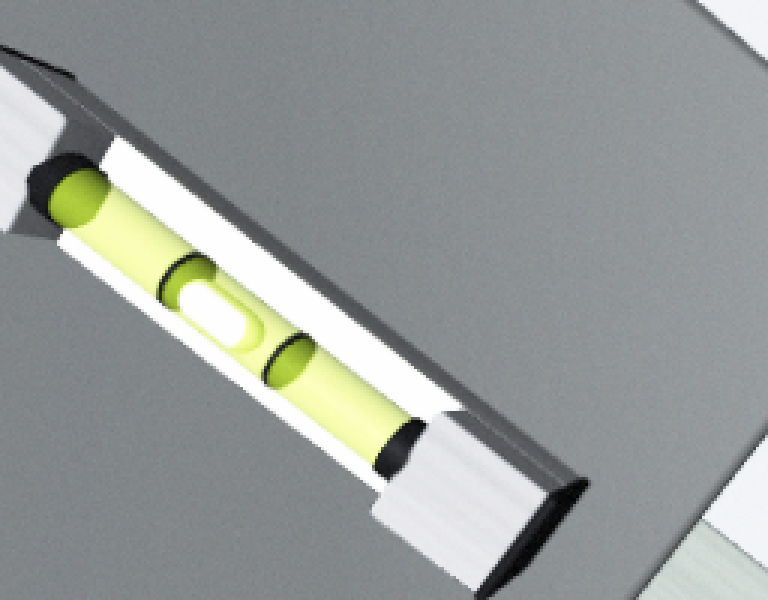

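Emit:
{"name": "play_rows", "arguments": {
  "moves": [
    [[0.001, 0, 0, 0, -1], [0.001, 0, 0, 0, -1], [0.001, 0, 0, 0, -1], [0.001, 0, 0, 0, -1], [0.001, 0, 0, 0, -1], [0.001, 0, 0, 0, -1], [0.001, 0, 0, 0, -1], [0.001, 0, 0, 0, -1], [0.001, 0, 0, 0, -1], [0.001, 0, 0, 0, -1]]
  ]
}}

```text
time: 20.3
tool_pos: [0.4381, -0.1571, 0.0496]
tool_rot: [-2.969, 1.531, -0.482]
contact_force: [-4.3, 1.8, 14.1]
opening: 0.0391
```

```bash
python3 - <<'E'
from h import *
tgt([.4366,-.157,.048],-30)
c=cal('wrist');im=save('wrist','w11.png')[:,:,::-1]
cv2.imwrite('pics/w11z.png',cv2.resize(im[45:175,5:165],None,fx=5,fy=4.6,interpolation=3))
u=np.array([np.cos(np.radians(13.6)),np.sin(np.radians(13.6)),0]); v=np.array([-u[1],u[0],0])
for s in (-.04,-.0115,0,.0115,.04):
    for l in(0,): print(s,(proj('wrist',np.array([.559,-.1277,.06])+s*u,c)).round(1))
save('side','s11.png'); print([ (d['point'],round(d['score'],2)) for d in robot.spot_in('wrist','bubble')])
E
```

```text
t 20.3 pos [ 0.4381 -0.1571  0.0496] yaw_y -127.46 tilt [ 0.0352 -0.0184 -0.9992] F [-4.3  1.8 14.1] tq [ 0.45  1.07 -0.  ] open 0.0391 q [-0.51  0.46  1.94  0.    0.71  1.71]
 tool shift [0.0015 0.0009 0.0013] turn -97.46
-0.04 [134.9 152.4]
-0.0115 [ 91.8 119.2]
0 [ 74.3 105.7]
0.0115 [56.9 92.1]
0.04 [14.4 58.7]
[([72.8, 104.4], 0.7)]
```

View pics/w11z.png

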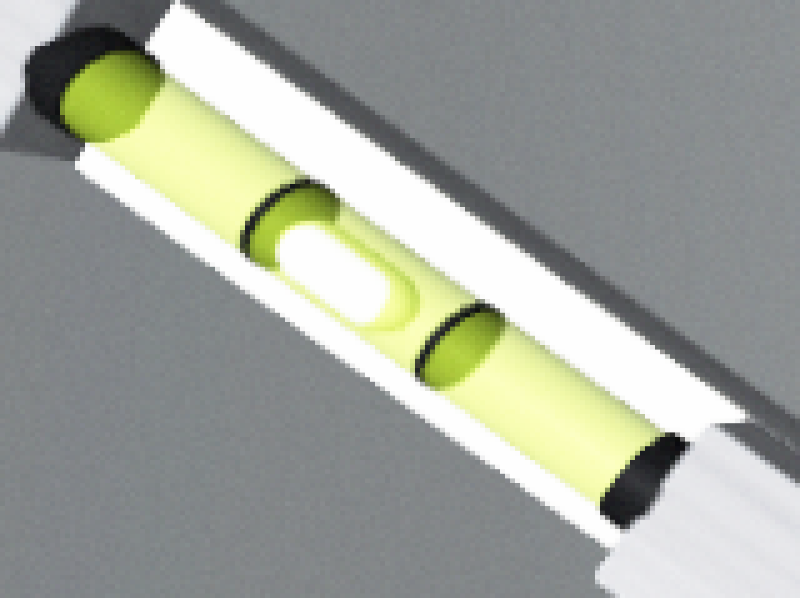

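View pics/s11.png

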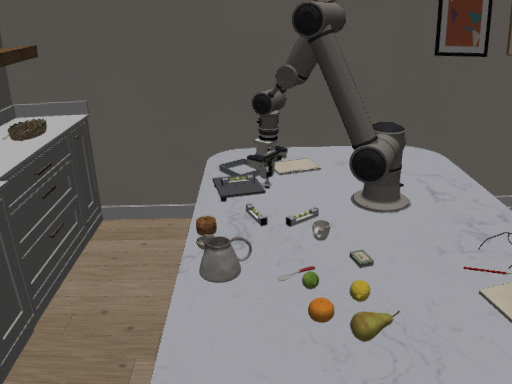

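```bash
python3 - <<'E'
from h import *
tgt(None)
print(robot.hand_in())
E
```

```text
t 20.45 pos [ 0.4381 -0.1571  0.0496] yaw_y -127.46 tilt [ 0.0352 -0.0184 -0.9992] F [-3.6  2.3 14.5] tq [ 0.4   1.03 -0.07] open 0.039 q [-0.51  0.46  1.94  0.    0.71  1.71]
the job is handed in; nothing more can be done
None
```

The job is done and handed in at 20.5 s. The level is on the slab, and the arm is still gripping the knob and pressing it down, with the bubble between the lines.

- **Level:** I took the one farthest to the robot's left and laid it on the middle of the slab, then let go. It measured within about 1 mm of the slab's centre and pointed at the knob.
- **Knob:** I gripped it at 40 N and pressed it down with about 13 N before turning. I then turned it about 97° clockwise and kept the push on throughout.
- **Last checks:** After about 2 s of settling, the bubble sat between the two lines. Its offset was between 0 and 1.3 mm towards the far end, depending on how I read the picture; the limit is 3.5 mm. The push held at about 14.5 N, with a sideways force of about 4 N, and the knob was firmly in the fingers at 39 mm.
- **Other things:** I touched nothing else, and the last side picture shows everything in place.
- **Tool tilt:** The tool leaned to about 2° during the work, which I could not correct with these moves. It did not affect the grip or the push.

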